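# Throw the fixture's toggle clamp with an extension bar

### The arm

A 6-joint arm with a two-finger parallel gripper is mounted at the origin on the work surface. World frame = base frame: x ahead of the robot, y to its left, z up, the work surface at z = 0. Lengths are in m, angles in rad, forces in N, time in s.
With the tool pointing down it reaches from about 0.225 to 0.875 m from the base axis. Payload 3.4 kg.
Tool frame: the origin (TCP) lies at the very end of the fingers, on their centre line; the grasp point (between the pads) lies 19 mm behind it; z points along the fingers, y is the line along which they close (so a half turn about z gives the same grasp; the last joint's range is limited). The gripper opens to 85 mm and grips with 20 to 120 N. Pads are 22 mm wide; open, the fingers measure 114 mm over their backs; the gripper's body (76 mm by 85 mm) begins 54 mm behind the grasp point. The pads swing forward as they close: fully open they stand 13 mm farther back than shut.
Start: joints at [-1.404, 0.276, 1.505, -0, 1.361, -0.121], TCP at [0.163, -0.551, 0.231] pointing down, gripper open.
Joint ranges: [-2.89, 2.89], [-0.75, 2.08], [0.22, 2.7], [-1.18, 4.32], [0.11, 2.71], [-2.7, 2.7]. Speed limits (rad/s): [2.57, 2.57, 3.14, 3.14, 3.14, 3.14].

### API

Orientations are given as a unit quaternion [w, x, y, z].
In Python, from rig import manip, get_image, camera_info gives the robot as it stands. The module is installed in compiled form; this text tells all that it offers.
- The arm moves only by the shell command python3 -m crank 'ROWS' [FORCE]. ROWS is a JSON object of lists of equal length, an entry for each row: "translation": the shift along the tool's x, y, z in mm, a list of three; "roll": the turn about the tool's z in rad; "fingers": the opening, from 0 (shut) to 1 (fully open). A call has 1 to 8 rows; each row shifts and turns the commanded pose from where the row before left it, along the tool's axes as they then stand; what a row does not reach is not made up. A row lasts 1/10 s, in which the tool goes at most 50 mm and 8.59 degrees, less where a joint would pass 70% of its speed; a pose out of reach is approached as far as the arm can. A call is refused whole if a number of a shift passes 50 or a number of a turn 0.15, either way. A call with a gripper value outside its range is refused whole. The fingers move at their own pace and stop on an object; FORCE is the grip in N (left out, the last holds). Time passes only in rows, so rows that do not move let the fingers close. It gives the time, the measured TCP pose, the force, the opening and the grip force at its end, in the units of the state.
- manip.get_state(): the state, without advancing time (a new reading comes with each control period).
- get_image(name): name is "scene" or "top" or "wrist"; returns the picture (420x560x3 uint8, blue, green, red); there is no depth.
- camera_info(name): a dict with "mtx" (3x3 intrinsics, pixels), "rvec" (rotation vector, rad) and "tvec" (3), from world to camera coordinates, as OpenCV has them. Camera axes: x right, y down, z forward; pixel columns grow to the right and rows downward; lengths in m; the calibration is good to about 2 mm. A picture is of the moment at which its call begins: read the wrist's pose just before it. camera_info takes no time and is no camera call; for the wrist camera it gives the pose at the moment of the call.
- manip.sign_off(): hands the job in; it is judged then, once.
The state is a dict: "clock": time; "qpos": joint angles; "qd": joint speeds; "effort": joint torques, N m; "position": TCP position; "ee_rot": TCP orientation; "contact_force": force on the tool from outside, world axes, zero at the start; "moment": the same for the moment, N m; "width": finger opening in m; "gripper_force": force on a finger pad.
Only numpy, scipy, OpenCV 4.12 (cv2) and the standard library are available. Lean on these libraries where they do the work, as an engineer would, in place of code of your own. Each camera call takes 0.05 s, during which the arm holds its last target. There are 200 camera calls.

### The job

Clamp the wooden blank in the drilling fixture: take the square aluminium tube from the tray, push it over the clamp's stub handle until its end bears on the collar, and with it swing the handle past the dead point until you feel it press on its stop, so that the blank is locked tight against the fence. Feel your way: a light push at the collar and at the stop is enough (the handle must never take more than 50 N), and do not move the handle with the fingers. Then slide the tube off, lay it flat back in the tray and let go, leaving the other things on the bench where they are.

Things in the scene. Friction and masses are not known exactly. Their poses are not given: they have to be found in the camera images.
- bar_center (a point): centre of the extension bar: a plain aluminium square tube, 180 mm long, 29 x 29 mm outside, square bore 20.5 mm right through, open at both ends, 0.17 kg, lying flat in the tray. Its x axis runs along the tube (both ends are alike), z up
- tray: shallow open grey tray fixed to the bench, outside 270 (x) x 200 (y) x 18 mm high, walls and floor 5 mm thick (floor's top 5 mm above the bench); origin under its centre, on the bench. At the start the bar lies in its -y half, a screwdriver in its +y half
- clamp_pivot (a point): point on the clamp handle's pivot axis, at the mid-height of the handle, 70 mm above the bench. The handle is a level steel arm; this frame turns with it, its x axis points from the pivot out along the handle, z up. Seen from above the handle is thrown clockwise; it starts 0 to 0.32 rad from fully open and stays where it is left (friction 0.13 N m)
- stub_tip (a point): tip of the handle's round stub, 137 mm from the pivot (axes as clamp_pivot). Stub 16 mm across, its last 13 mm tapered to 7 mm; the tube has 2 mm play on it all round. A fixed round collar, 31 mm across, sits on it: its outer face, set by hand and not measured, is 37 to 56 mm from the pivot. Tube home = end on that face, tube centre then 127 to 146 mm from the pivot
- fixture: drilling fixture fixed on the bench: plywood base board 200 (x, -90 to +110 mm) x 275 (y, -65 to +210 mm) x 20 mm high, carrying the toggle clamp and, on its +y side, a wooden fence; origin on the bench under the clamp's pivot. The clamp's plunger runs along +y and pushes the blank against the fence.
- link: flat steel link between the handle's crank and the plunger, 62 mm long. Handle headings in the fixture's frame: fully open 240 deg; below 206 deg a spring resists the throw, at most about 1 N m near 190 deg; none at the dead point 171 deg, past which the handle is pulled on, up to 0.7 N m, to a hard stop. The stop is set by hand and not measured: somewhere from 168 down to 158 deg
- fence_mid (a point): point on the fence's inner face, at the blank's mid-height (axes as the fixture); fence 34 mm above the base board
- blank_center (a point): centre of the square wooden blank to be clamped, 120 (x) x 44 x 44 mm, 0.18 kg, lying loose on the base board along the fence, a few mm off it; it rises to 64 mm above the bench
- blank_back (a point): middle of the blank's face that looks at the fence
- bumper: rubber-faced round bumper, 26 mm across, on the end of the clamp's plunger, 42 mm above the bench; origin at the back of the rubber, 14 mm behind its face
- screwdriver: screwdriver, 200 mm long, wooden grip, lying in the other half of the tray; bystander; origin under its middle
- wrench: flat open-ended wrench, 180 mm long, lying on the bench in front of the fixture; bystander
- turned_a: turned wooden tool handle, standing, 142 mm tall, foot 42 mm across; bystander; origin under its foot
- turned_b: second standing turned wooden handle, same size; bystander
- mallet: hammer with wooden handle, 260 mm long, lying on the bench at the left; bystander
- spare_blank: spare square wooden blank 120 x 44 x 44 mm lying on the bench beyond the tray; bystander
- glue: closed yellow bottle, 160 mm tall, 60 mm across, standing beyond the tray; bystander
Not all that is in view belongs to the job. What is shaped like the part that bears blank_center but orange is not meant. There is more than one size of the part that bears bar_center; the job needs the larger.

How it is judged:
On the way, in this order (a step that is already met when the one before it is completed fails the run):
1. before the throw the tube is over the stub and pushed home: it bears on the handle's collar with more than 4 N (x of bar_center in the frame of clamp_pivot between 0.12 and 0.15 m and y of bar_center in the frame of clamp_pivot between -0.008 and 0.008 m and z of bar_center in the frame of clamp_pivot between -0.008 and 0.008 m and y of stub_tip in the frame of fixture below -0.071 m and contact force between bar and clamp_handle above 4 N), for 0.1 s.
2. with the tube on it, the handle is swung past the dead point (stub tip more than 26 mm to the fixture's +y side of the pivot; the dead point is at 21 mm) and pressed onto its stop with more than 4 N (x of bar_center in the frame of clamp_pivot between 0.12 and 0.16 m and y of bar_center in the frame of clamp_pivot between -0.008 and 0.008 m and z of bar_center in the frame of clamp_pivot between -0.008 and 0.008 m and y of stub_tip in the frame of fixture above 0.026 m and y of bar_center in the frame of clamp_pivot below -0.0012 m and contact force between bar and clamp_handle above 4 N), for 0.2 s.
At the end, for the whole second after the job is handed in: the handle is locked past the dead point (stub tip over 26 mm to the +y side of the pivot in the fixture's frame), the bumper holds the blank with over 20 N, within 2 mm of the fence and near its middle, and the tube lies flat on the tray's floor, at rest (y of stub_tip in the frame of fixture above 0.026 m and contact force between bumper and blank above 20 N and distance between blank_center and fence_mid below 0.04 m and y of blank_back in the frame of fence_mid above -0.002 m and x of bar_center in the frame of tray between -0.085 and 0.085 m and y of bar_center in the frame of tray between -0.085 and 0.085 m and z of bar_center in the frame of tray below 0.0225 m and linear speed of bar below 0.02 m/s); the robot touches nothing.
It fails at once if the tube and the clamp handle press on each other with more than 50 N (jammed, or leaned on the stop) (contact force between bar and clamp_handle above 50 N).
It fails at once if the fingers push on the clamp handle itself (over 2 N) (contact force between the fingers and clamp_handle above 2 N).
It fails at once if a bystander is moved more than 30 mm (distance of any of screwdriver, wrench, turned_a, turned_b, mallet, spare_blank, glue from where it was at the start of the episode above 0.03 m).
It also fails if it takes over 72 s, if anything falls off the work surface, if the arm or the gripper's body presses on something with over 40 N, if the wrist force passes 120 N, or if a joint passes its speed limit or range.

## Working session

There is one attempt and no reset: what is moved stays moved. The work goes in short steps, Python scripts to look and compute and a shell command to move; the robot and the scene stay as the last step left them, time stands still between calls to the robot, and variables do not carry over. Pictures are saved under pics/ and viewed, at most 10 in all, crops included, and the job is handed in when it is done.

```bash
mkdir -p pics; cat > h.py <<'E'
import numpy as np, cv2
from rig import manip, get_image, camera_info
def ci(n):
    c=camera_info(n); return np.array(c["mtx"]),np.array(c["rvec"],float).reshape(3),np.array(c["tvec"],float).reshape(3)
def ray(c,uv,z):
    K,r,t=c; R=cv2.Rodrigues(r)[0]; C=-R.T@t
    d=R.T@np.linalg.inv(K)@np.array([uv[0],uv[1],1.]); return C+d*(z-C[2])/d[2]
def proj(c,P):
    K,r,t=c; return cv2.projectPoints(np.array(P,float).reshape(-1,1,3),r,t,K,None)[0].reshape(-1,2)
E
python3 - <<'E'
from h import *
for n in("top","scene"):
    cv2.imwrite(f"pics/{n}0.png",cv2.resize(get_image(n),None,fx=1.42,fy=1.42,interpolation=cv2.INTER_CUBIC))
    c=ci(n);R=cv2.Rodrigues(c[1])[0];print(n,-R.T@c[2],R[2],c[0][0,0])
s=manip.get_state();print(s)
E
```

```text
top [ 0.26961275 -0.02078278  1.83137645] [ 0.15678213 -0.00106735 -0.98763264] 513.3065963148767
scene [1.31584097 0.20350317 1.10318397] [-0.5639399  -0.17030773 -0.80806377] 455.63633963931846
{'clock': 0.1, 'qpos': array([-1.40400222e+00,  2.76537630e-01,  1.50605539e+00, -3.34755174e-06,
        1.36067507e+00, -1.20964480e-01]), 'qd': array([ 0.00051379, -0.00097987, -0.00153054, -0.00071738, -0.00179444,
        0.00029029]), 'effort': array([ 6.54511005e-04, -4.17701590e+01, -2.46404314e+01, -2.45226929e-04,
        5.70569246e-03,  3.17710658e-06]), 'position': array([ 0.16311916, -0.55087102,  0.23050338]), 'ee_rot': array([-8.37461617e-04,  9.89666821e-01,  1.43383690e-01, -2.08307351e-05]), 'contact_force': array([-0.7645818 , -0.01422541,  0.18261387]), 'moment': array([ 0.06425169, -0.02666649,  0.0550205 ]), 'gripper_force': 0.0, 'width': 0.08554612913387176}
```

View pics/top0.png

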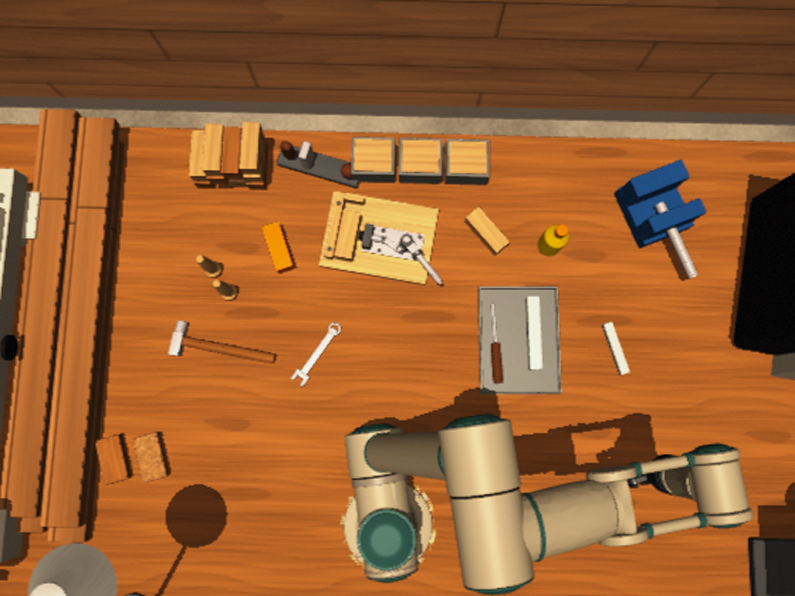

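View pics/scene0.png

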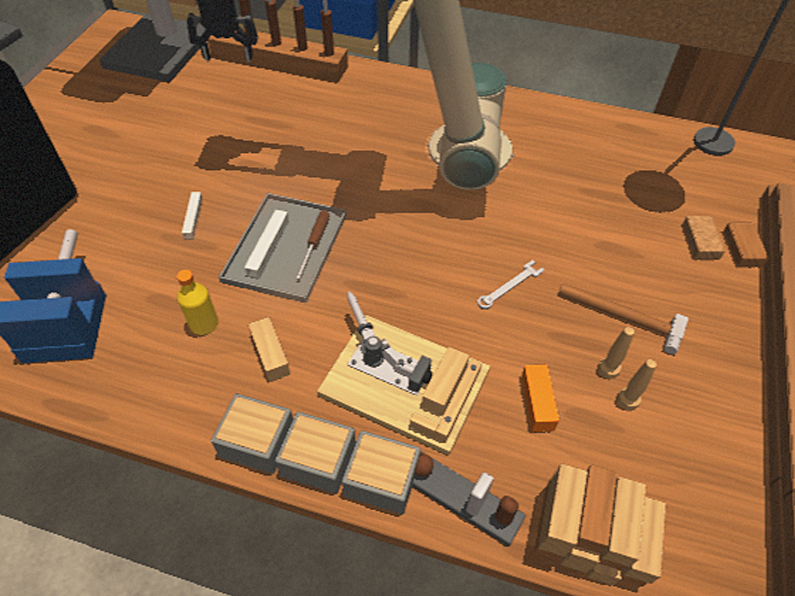

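The top view shows the tray at (480–560, 288–392) with a white bar at (533,333) and the screwdriver at (497,345). A second, smaller white bar lies on the bench at (616,348). The fixture's pivot is near (408,243) and the stub tip near (440,282). The natural blank is at (347,235), and the orange one at (278,247) is a decoy. Of the two white bars, the one in the tray fits the description: it lies in the tray and is longer and wider. I'll confirm that in a crop.

```bash
python3 - <<'E'
from h import *
c=ci("top");k=1.42
for n,uv,z in [("bar+x",(534,297),.034),("bar-x",(534,369),.034),("small a",(608,323),.02),("small b",(625,374),.02),
 ("tray tl",(480,288),.018),("tray tr",(558,288),.018),("tray br",(561,392),.018),("tray bl",(480,392),.018),
 ("pivot",(408,243),.07),("tip",(440,283),.07),("base fl",(320,265),.02),("base fr",(425,282),.02),("base br",(438,208),.02),("base bl",(333,193),.02)]:
    print(n,ray(c,np.array(uv)/k,z).round(3))
im=get_image("top")[190:285,260:460]
cv2.imwrite("pics/crop1.png",cv2.resize(im,None,fx=4,fy=4,interpolation=cv2.INTER_CUBIC))
w=ci("wrist");R=cv2.Rodrigues(w[1])[0];print(-R.T@w[2],R,w[0])
E
```

```text
bar+x [ 0.56  -0.353  0.034]
bar-x [ 0.38  -0.352  0.034]
small a [ 0.5  -0.54  0.02]
small b [ 0.374 -0.58   0.02 ]
tray tl [ 0.582 -0.219  0.018]
tray tr [ 0.587 -0.416  0.018]
tray br [ 0.326 -0.421  0.018]
tray bl [ 0.322 -0.221  0.018]
pivot [ 0.682 -0.035  0.07 ]
tip [ 0.583 -0.115  0.07 ]
base fl [0.631 0.187 0.02 ]
base fr [ 0.594 -0.08   0.02 ]
base br [ 0.787 -0.11   0.02 ]
base bl [0.821 0.161 0.02 ]
[ 0.23997523 -0.52891845  0.37277065] [[ 0.28360498 -0.95894024 -0.00135712]
 [-0.9117445  -0.2700849   0.30947717]
 [-0.29713665 -0.08653192 -0.95090591]] [[378.77029794   0.         274.93783738]
 [  0.         378.77029794 207.78354205]
 [  0.           0.           1.        ]]
```

View pics/crop1.png

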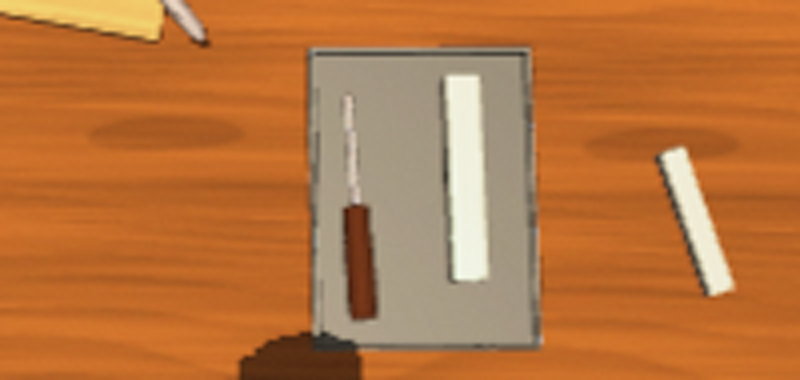

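The crop confirms it: the tray bar at crop (463,75)–(470,281) is about 180 mm long, while the bench bar is about 130 mm. Next I'll look from the wrist at both the bar and the clamp.

```bash
cat >> h.py <<'E'
from scipy.spatial.transform import Rotation as Ro
def tool(s=None):
    s=s or manip.get_state(); q=s["ee_rot"]; R=Ro.from_quat(np.roll(q,-1)).as_matrix()
    return np.array(s["position"]),R,np.arctan2(R[1,0],R[0,0])
def plan(P,yaw=None):
    p,R,y=tool(); d=R.T@(np.array(P)-p)*1000
    print("now",p.round(4),"yaw",round(np.degrees(y),2),"shift tool mm",d.round(1), end=" ")
    if yaw is not None:
        e=(np.radians(yaw)-y+np.pi/2)%np.pi-np.pi/2; c,s_=np.cos(np.radians(yaw)),np.sin(np.radians(yaw))
        print("roll",round(-e,3))
    else: print()
E
python3 -m crank '{"translation":[[0,0,0],[0,0,0],[40,-30,0],[40,-30,0],[40,-30,0],[40,-30,0],[40,-30,0],[0,0,0]],"roll":[0.125,0.125,0,0,0,0,0,0],"fingers":[1,1,1,1,1,1,1,1]}' 40
python3 - <<'E'
from h import *
plan((.40,-.352,.25),2)
E
```

```text
clock: 0.95
position: [0.3614, -0.3894, 0.2312]
ee_rot: [-0.001, 1.0, 0.022, 0.001]
contact_force: [-0.5, -0.3, -0.2]
width: 0.0856
gripper_force: 0.0
now [ 0.3614 -0.3894  0.2312] yaw 2.56 shift tool mm [ 40.2 -35.7 -18.6] roll 0.01
```

```bash

python3 -m crank '{"translation":[[20,-18,-10],[20,-18,-10],[0,0,0],[0,0,0]],"roll":[0,0,0,0],"fingers":[1,1,1,1]}'
python3 - <<'E'
from h import *
import pickle
c=ci("wrist");im=get_image("wrist");pickle.dump(c,open("w1.pkl","wb"));cv2.imwrite("pics/raw1.png",im)
cv2.imwrite("pics/w1.png",cv2.resize(im,None,fx=1.42,fy=1.42,interpolation=cv2.INTER_CUBIC))
plan((.56,-.11,.25))
E
```

```text
clock: 1.35
position: [0.3957, -0.3567, 0.2512]
ee_rot: [0.0, 1.0, 0.019, -0.0]
contact_force: [0.5, -0.6, -0.1]
width: 0.0851
gripper_force: 0.0
now [ 0.3952 -0.3569  0.2509] yaw 2.17 shift tool mm [ 174.  -240.5    0.6]
```

View pics/w1.png

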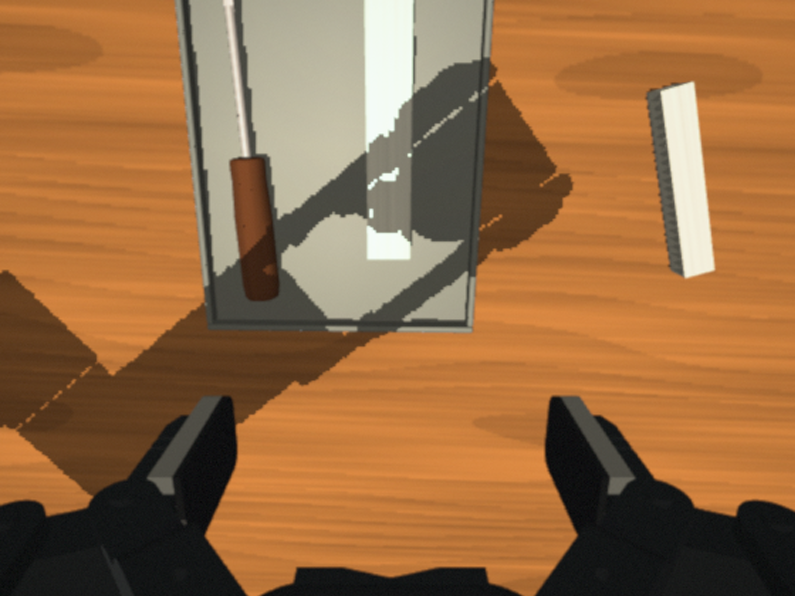

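The wrist view shows the bar's near end at (367–411, 259) and its sides running to (364–413, 0). The tray's front wall is at row 327. I'll turn these into a pose and go to the fixture.

```bash

python3 -m crank '{"translation":[[25,-35,-5],[25,-35,-5],[25,-35,0],[25,-35,0],[25,-35,0],[25,-35,0],[0,0,0],[0,0,0]],"roll":[0,0,0,0,0,0,0,0],"fingers":[1,1,1,1,1,1,1,1]}'
python3 - <<'E'
from h import *
import pickle
c=pickle.load(open("w1.pkl","rb"));k=1.42
for uv in [(367,259),(411,259),(364,0),(413,0)]: print(ray(c,np.array(uv)/k,.034).round(4))
print("tray",[ray(c,np.array(uv)/k,.018).round(4) for uv in [(208,329),(474,330)]])
c=ci("wrist");im=get_image("wrist");pickle.dump(c,open("w2.pkl","wb"));cv2.imwrite("pics/raw2.png",im)
cv2.imwrite("pics/w2.png",cv2.resize(im,None,fx=1.42,fy=1.42,interpolation=cv2.INTER_CUBIC))
plan((.56,-.11,.25))
E
```

```text
clock: 2.2
position: [0.5375, -0.1414, 0.2605]
ee_rot: [0.0, 1.0, 0.019, -0.001]
contact_force: [-0.5, 0.3, 0.1]
width: 0.085
gripper_force: 0.0
[ 0.384  -0.3415  0.034 ]
[ 0.3852 -0.3717  0.034 ]
[ 0.5428 -0.3357  0.034 ]
[ 0.5439 -0.3649  0.034 ]
tray [array([ 0.3214, -0.2232,  0.018 ]), array([ 0.3282, -0.4225,  0.018 ])]
now [ 0.5372 -0.1421  0.2606] yaw 2.13 shift tool mm [ 24.  -31.2  10.6]
```

View pics/w2.png

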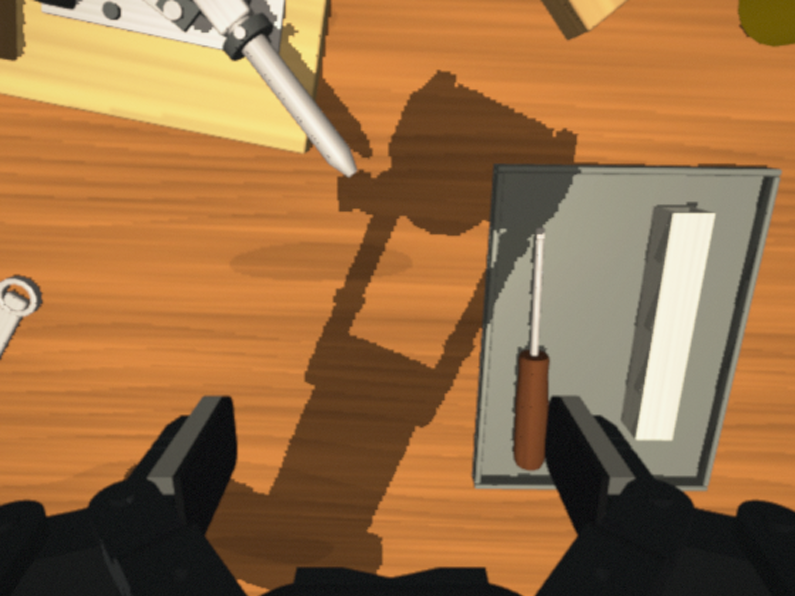

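This view shows the whole bar, with top corners (671,208), (715,211), (673,440) and (636,438). It also shows the stub, with its axis running from the collar at about (256,47) to the tip at about (350,173).

```bash
python3 - <<'E'
from h import *
import pickle
c=pickle.load(open("w2.pkl","rb"));k=1.42
B=[ray(c,np.array(uv)/k,.034) for uv in [(671,208),(715,211),(673,440),(636,438)]]
print("bar",np.array(B).round(4).tolist(),"c",np.mean(B,0).round(4))
f=(B[0]+B[1])/2;n=(B[2]+B[3])/2;print("yaw",np.degrees(np.arctan2(*(f-n)[1::-1])),np.linalg.norm(f-n))
T=[ray(c,np.array(uv)/k,.018) for uv in [(495,166),(778,172),(706,487),(476,486)]];print("tray",np.array(T).round(4).tolist(),np.mean(T,0).round(4))
im=cv2.imread("pics/raw2.png")[0:140,110:290]
cv2.imwrite("pics/w2c.png",cv2.resize(im,None,fx=4.2,fy=4.2,interpolation=cv2.INTER_CUBIC))
a,b=[ray(c,np.array(uv)/k,.07) for uv in [(256,47),(350,173)]]
d=(a-b)/np.linalg.norm(a-b);print("collar",a,"tip",b,"len",np.linalg.norm(a-b),"handle heading world",np.degrees(np.arctan2(-d[1],-d[0])),"pivot",b+.137*d)
g=[ray(c,np.array(uv)/k,.02) for uv in [(0,94),(305,152)]];e=g[0]-g[1];print("board yaw",np.degrees(np.arctan2(e[1],e[0]))-90)
plan((.47,-.352,.2),2)
E
```

```text
bar [[0.5672, -0.333, 0.034], [0.5663, -0.3636, 0.034], [0.3851, -0.3714, 0.034], [0.3858, -0.3418, 0.034]] c [ 0.4761 -0.3524  0.034 ]
yaw 2.62713132685558 0.18144518211749983
tray [[0.5893, -0.2129, 0.018], [0.5928, -0.4112, 0.018], [0.3302, -0.4189, 0.018], [0.3237, -0.223, 0.018]] [ 0.459  -0.3165  0.018 ]
collar [ 0.65341907 -0.0614002   0.07      ] tip [ 0.58571122 -0.11551212  0.07      ] len 0.08667440508960675 handle heading world -141.36825466965135 pivot [ 0.69273215 -0.0299813   0.07      ]
board yaw -8.328450487639486
now [ 0.5372 -0.1421  0.2606] yaw 2.13 shift tool mm [-74.8 207.2  60.9] roll 0.002
```

View pics/w2c.png

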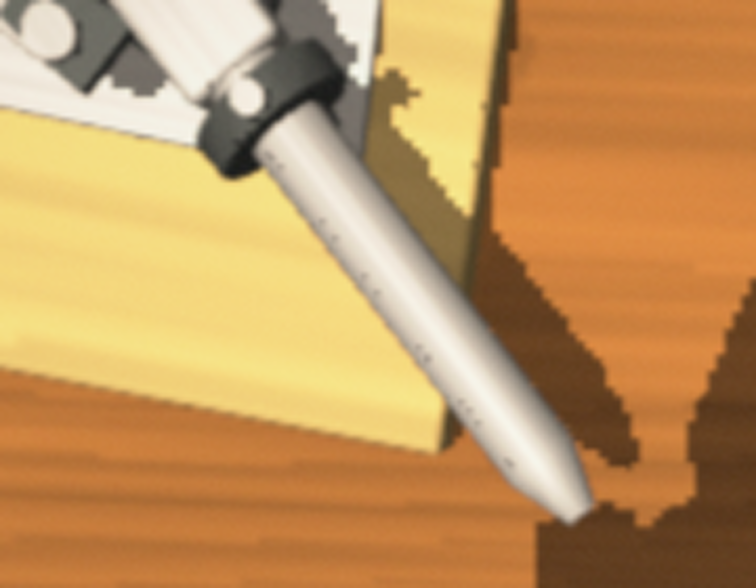

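```bash

python3 -m crank '{"translation":[[-14,42,0],[-14,42,0],[-14,42,20],[-14,42,40],[-13,40,40],[0,0,40],[0,0,20],[0,0,0]],"roll":[-0.008,0,0,0,0,0,0,0],"fingers":[0.62,0.62,0.62,0.62,0.62,0.62,0.62,0.62]}'
python3 - <<'E'
from h import *
import pickle
plan((.476,-.353,.0095),2.6)
c=pickle.load(open("w2.pkl","rb"))
a,b=[ray(c,(110+x/4.2,y/4.2),.07) for x,y in [(289,126),(580,511)]]
d=(a-b)/np.linalg.norm(a-b);print("tip",b,"len",np.linalg.norm(a-b),"heading",np.degrees(np.arctan2(d[1],d[0])),"pivot",b+.137*d)
E
```

```text
clock: 3.05
position: [0.4777, -0.3396, 0.1097]
ee_rot: [-0.003, 1.0, 0.021, -0.003]
contact_force: [-0.3, 0.4, -0.5]
width: 0.053
gripper_force: 0.0
now [ 0.4777 -0.3396  0.1097] yaw 2.41 shift tool mm [ -1.6  13.9 100.1] roll -0.003
tip [ 0.5859028 -0.1168984  0.07     ] len 0.08981171445901856 heading 39.0540489975666 pivot [ 0.69229042 -0.03058111  0.07      ]
```

```bash

python3 -m crank '{"translation":[[0,0,0],[0,0,0]],"roll":[0,0],"fingers":[0.62,0.62]}'
python3 - <<'E'
from h import *
plan((.476,-.353,.0095),2.6)
E
```

```text
clock: 3.25
position: [0.4822, -0.3406, 0.1151]
ee_rot: [0.001, 1.0, 0.022, 0.001]
contact_force: [0.0, -0.4, 0.3]
width: 0.0531
gripper_force: 0.0
now [ 0.4822 -0.3406  0.1151] yaw 2.58 shift tool mm [ -7.   11.8 105.7] roll -0.0
```

```bash

python3 -m crank '{"translation":[[-7,12,20],[0,0,30],[0,0,25],[0,0,0],[0,0,0]],"roll":[0,0,0,0,0],"fingers":[0.62,0.62,0.62,0.62,0.62]}'
python3 - <<'E'
from h import *
plan((.476,-.353,.0095),2.6)
E
```

```text
clock: 3.75
position: [0.4761, -0.3522, 0.0398]
ee_rot: [0.001, 1.0, 0.023, 0.001]
contact_force: [0.8, 0.6, 0.8]
width: 0.0531
gripper_force: 0.0
now [ 0.4761 -0.3522  0.0398] yaw 2.65 shift tool mm [-0.2  0.8 30.3] roll 0.001
```

```bash

python3 -m crank '{"translation":[[0,1,10],[0,0,10],[0,0,9],[0,0,0],[0,0,0],[0,0,0],[0,0,0],[0,0,0]],"roll":[0,0,0,0,0,0,0,0],"fingers":[0.62,0.62,0.62,0.62,0.1,0.1,0.1,0.1]}' 80
python3 -m crank '{"translation":[[0,0,0],[0,0,0],[0,0,-25],[0,0,-40],[0,0,-45],[0,0,0],[0,0,0]],"roll":[0,0,0,0,0,0,0],"fingers":[0.1,0.1,0.1,0.1,0.1,0.1,0.1]}'
```

```text
clock: 4.55
position: [0.4756, -0.3528, 0.0097]
ee_rot: [0.0, 1.0, 0.023, 0.0]
contact_force: [0.2, -0.3, 1.6]
width: 0.028
gripper_force: 81.5
clock: 5.25
position: [0.4754, -0.3527, 0.12]
ee_rot: [0.001, 1.0, 0.023, 0.0]
contact_force: [-1.0, -0.1, -3.0]
width: 0.0276
gripper_force: 81.1
```

```bash

python3 -m crank '{"translation":[[9,-35,0],[9,-35,0],[9,-35,0],[9,-35,0],[8,-34,0],[0,0,0],[0,0,0]],"roll":[0,0,0,0,0,-0.127,-0.127],"fingers":[0.1,0.1,0.1,0.1,0.1,0.1,0.1]}'
python3 -m crank '{"translation":[[0,0,0],[0,0,0],[0,0,0],[0,0,0],[0,0,0]],"roll":[-0.127,-0.127,-0.127,0,0],"fingers":[0.1,0.1,0.1,0.1,0.1]}'
python3 - <<'E'
from h import *
import pickle
plan((.5098,-.1787,.12),39.05)
E
```

```text
clock: 5.95
position: [0.5096, -0.1745, 0.1168]
ee_rot: [-0.002, 0.988, 0.153, -0.002]
contact_force: [-0.4, -0.3, -1.8]
width: 0.0277
gripper_force: 81.0
clock: 6.45
position: [0.5101, -0.1762, 0.1177]
ee_rot: [-0.001, 0.943, 0.333, -0.001]
contact_force: [0.6, -0.6, -2.5]
width: 0.0276
gripper_force: 81.0
now [ 0.5101 -0.1762  0.1177] yaw 38.85 shift tool mm [-1.8  1.7 -2.3] roll -0.003
```

```bash

python3 -m crank '{"translation":[[-2,2,-2],[0,0,0]],"roll":[-0.003,0],"fingers":[0.1,0.1]}'
python3 - <<'E'
from h import *
import pickle
c=ci("wrist");s=manip.get_state();im=get_image("wrist");pickle.dump((c,s),open("w3.pkl","wb"));cv2.imwrite("pics/raw3.png",im)
cv2.imwrite("pics/w3.png",cv2.resize(im,None,fx=1.42,fy=1.42,interpolation=cv2.INTER_CUBIC))
plan((.5098,-.1787,.12),39.05)
E
```

```text
clock: 6.65
position: [0.511, -0.18, 0.1212]
ee_rot: [0.0, 0.942, 0.335, -0.0]
contact_force: [0.6, 0.4, -2.2]
width: 0.0278
gripper_force: 81.0
now [ 0.5111 -0.1798  0.1213] yaw 39.12 shift tool mm [-0.3 -1.7  1.3] roll 0.001
```

View pics/w3.png

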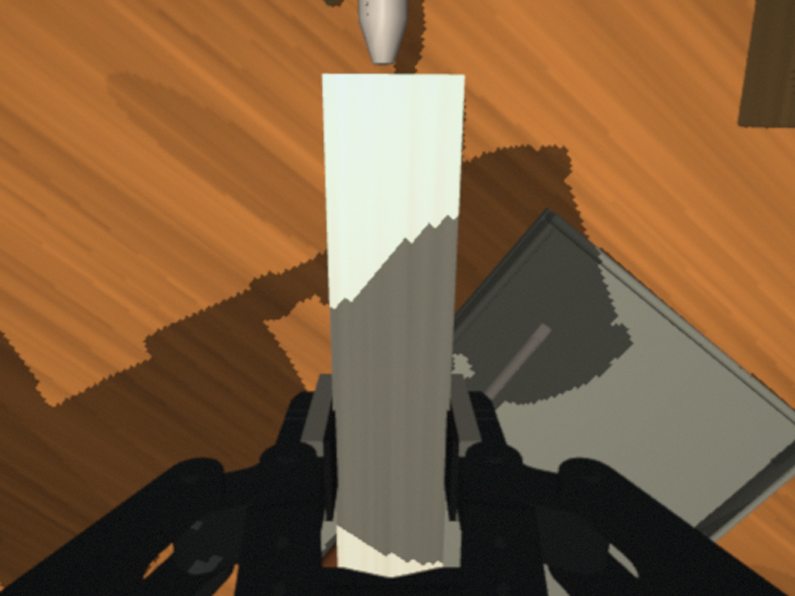

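The tip is at (383,63), just ahead of the tube's front edge, which spans (323–465, 73). I'll compute the lateral offset and the angle in the tool frame.

```bash
python3 - <<'E'
from h import *
import pickle
c,s=pickle.load(open("w3.pkl","rb"));p,R,y=tool(s);k=1.42
f=lambda uv,z:((R.T@(ray(c,np.array(uv)/k,z)-p))*1000).round(1)
z=p[2]+.0243
for n,uv,zz in [("barL",(323,73),z),("barR",(465,73),z),("rearL",(331,320),z),("rearR",(457,230),z),("tipc",(383,63),.07),("stub L",(359,10),.07),("stub R",(406.5,10),.07)]: print(n,f(uv,zz))
im=cv2.imread("pics/raw3.png");
for r in(2,6,10,14,18): print(r,im[r,245:292,:].mean(1).astype(int).tolist())
d=R.T@(np.array([.6923,-.0306,.07])-p)*1000;print("pivot est in tool",d)
E
```

```text
barL [ 88.8 -13.1 -24.3]
barR [ 88.8  15.7 -24.3]
rearL [ 35.3 -13.3 -24.3]
rearR [ 56.6  15.3 -24.3]
tipc [97.7 -1.8 51.2]
stub L [113.4  -9.5  51.2]
stub R [113.4   5.8  51.2]
2 [108, 106, 103, 105, 106, 108, 105, 108, 124, 142, 151, 157, 156, 134, 149, 176, 183, 187, 189, 193, 195, 202, 208, 212, 214, 207, 199, 191, 187, 183, 176, 169, 162, 156, 148, 140, 131, 122, 115, 103, 90, 72, 58, 58, 56, 57, 57]
6 [107, 109, 110, 109, 109, 108, 101, 104, 122, 141, 151, 156, 161, 169, 175, 179, 184, 187, 191, 192, 195, 200, 208, 214, 213, 207, 200, 192, 187, 184, 177, 170, 163, 156, 148, 140, 130, 123, 112, 105, 90, 70, 57, 56, 56, 56, 54]
10 [107, 107, 108, 110, 110, 110, 111, 108, 121, 141, 149, 157, 161, 138, 151, 176, 183, 187, 191, 194, 197, 202, 207, 213, 214, 208, 199, 192, 187, 181, 177, 169, 164, 154, 148, 140, 132, 123, 114, 104, 90, 71, 57, 55, 55, 53, 56]
14 [106, 106, 106, 105, 109, 108, 108, 104, 112, 133, 146, 152, 158, 165, 169, 175, 180, 185, 188, 191, 196, 201, 207, 211, 210, 203, 195, 189, 185, 179, 174, 166, 159, 151, 143, 137, 127, 119, 111, 99, 85, 66, 58, 58, 57, 55, 54]
18 [106, 107, 106, 106, 107, 106, 106, 106, 101, 106, 128, 144, 151, 158, 162, 169, 177, 181, 185, 188, 195, 201, 206, 207, 205, 198, 191, 186, 182, 176, 169, 161, 154, 146, 137, 130, 120, 110, 99, 82, 66, 57, 56, 56, 56, 58, 57]
pivot est in tool [234.9014355   -1.54708591  51.16060939]
```

The stub axis lies about 3 mm to the tube's −y side and is parallel to it. I'll correct for that, lower the tube and start the insertion.

```bash

python3 -m crank '{"translation":[[0,-3,0],[0,0,20],[0,0,20],[0,0,20],[0,0,0],[0,0,0]],"roll":[0,0,0,0,0,0],"fingers":[0.1,0.1,0.1,0.1,0.1,0.1]}' 50
python3 - <<'E'
from h import *
p,R,y=tool();plan((p[0],p[1],.0602),39.05);print(manip.get_state()["moment"])
E
```

```text
clock: 7.3
position: [0.5091, -0.1771, 0.0615]
ee_rot: [-0.0, 0.942, 0.335, -0.0]
contact_force: [-0.3, -0.1, -2.5]
width: 0.0276
gripper_force: 80.8
now [ 0.5091 -0.1771  0.0615] yaw 39.17 shift tool mm [0.  0.  1.3] roll 0.002
[-0.00169271 -0.02636118 -0.03087205]
```

```bash

python3 -m crank '{"translation":[[8,0,1],[8,0,0],[8,0,0],[0,0,0]],"roll":[0,0,0,0],"fingers":[0.1,0.1,0.1,0.1]}' 50
python3 -m crank '{"translation":[[8,0,0],[8,0,0],[0,0,0]],"roll":[0,0,0],"fingers":[0.1,0.1,0.1]}' 50
python3 -c "
from h import *
p,R,y=tool();s=manip.get_state();print(p,R.T@s['contact_force'],R.T@s['moment'])"
```

```text
clock: 7.7
position: [0.5293, -0.1614, 0.0609]
ee_rot: [0.001, 0.942, 0.336, 0.001]
contact_force: [0.2, 0.3, -1.6]
width: 0.0277
gripper_force: 80.9
clock: 8.0
position: [0.5413, -0.1514, 0.0604]
ee_rot: [0.0, 0.942, 0.336, 0.0]
contact_force: [-0.5, -0.6, -2.6]
width: 0.0276
gripper_force: 80.9
[ 0.54125348 -0.1513742   0.06039253] [-0.74700697  0.11530022  2.63573716] [-0.03506566  0.00948384 -0.00160988]
```

```bash

python3 -m crank '{"translation":[[7,0,0],[7,0,0],[7,0,0],[0,0,0]],"roll":[0,0,0,0],"fingers":[0.12,0.12,0.12,0.12]}' 50
python3 -m crank '{"translation":[[5,0,0],[5,0,0],[5,0,0],[0,0,0]],"roll":[0,0,0,0],"fingers":[0.12,0.12,0.12,0.12]}' 50
python3 -c "
from h import *
p,R,y=tool();s=manip.get_state();print(p,R.T@s['contact_force'],R.T@s['moment'])"
```

```text
clock: 8.4
position: [0.5574, -0.1382, 0.0604]
ee_rot: [0.0, 0.942, 0.336, 0.0]
contact_force: [0.1, -0.4, -1.9]
width: 0.0276
gripper_force: 80.9
clock: 8.8
position: [0.5687, -0.1289, 0.0604]
ee_rot: [0.0, 0.942, 0.336, 0.0]
contact_force: [0.3, 1.2, -2.3]
width: 0.0274
gripper_force: 80.9
[ 0.56873908 -0.12886005  0.06037752] [ 0.92688488 -0.7338158   2.30458898] [-0.00445348 -0.03523498 -0.01719781]
```

```bash

python3 -m crank '{"translation":[[4,0,0],[4,0,0],[2,0,0],[0,0,0]],"roll":[0,0,0,0],"fingers":[0.12,0.12,0.12,0.12]}' 50
python3 -m crank '{"translation":[[1,0,0],[1,0,0],[0,0,0]],"roll":[0,0,0],"fingers":[0.12,0.12,0.12]}' 50
python3 -m crank '{"translation":[[1,0,0],[1,0,0],[0,0,0]],"roll":[0,0,0],"fingers":[0.12,0.12,0.12]}' 50
python3 -c "
from h import *
p,R,y=tool();s=manip.get_state();print(p,R.T@s['contact_force'],R.T@s['moment'])"
```

```text
clock: 9.2
position: [0.5761, -0.1227, 0.0603]
ee_rot: [0.0, 0.942, 0.335, 0.0]
contact_force: [-0.2, 1.0, -2.2]
width: 0.0276
gripper_force: 80.9
clock: 9.5
position: [0.5774, -0.1216, 0.0603]
ee_rot: [0.0, 0.942, 0.335, 0.0]
contact_force: [-1.1, -0.1, -2.1]
width: 0.0279
gripper_force: 80.9
clock: 9.8
position: [0.579, -0.1203, 0.0603]
ee_rot: [0.0, 0.942, 0.335, 0.0]
contact_force: [0.3, -0.6, -2.2]
width: 0.0278
gripper_force: 80.9
[ 0.57902393 -0.12031555  0.06032886] [-0.15713334  0.65006566  2.18468196] [ 3.73336779e-02 -3.97200130e-02 -3.14201123e-05]
```

```bash

for i in 1 2; do python3 -m crank '{"translation":[[1,0,0],[1,0,0],[0,0,0]],"roll":[0,0,0],"fingers":[0.12,0.12,0.12]}' | sed -n '2p;4p'; done
python3 -c "
from h import *
p,R,y=tool();s=manip.get_state();print(p,R.T@s['contact_force'],R.T@s['moment'])"
```

```text
position: [0.5806, -0.119, 0.0603]
contact_force: [-0.4, 0.4, -1.8]
position: [0.5822, -0.1178, 0.0603]
contact_force: [0.5, 0.3, -1.6]
[ 0.58215084 -0.11776015  0.06033197] [0.60242195 0.05716117 1.61545678] [-0.02913789  0.02276334  0.02745559]
```

```bash

python3 -m crank '{"translation":[[1,0,0],[0.5,0,0],[0,0,0]],"roll":[0,0,0],"fingers":[0.12,0.12,0.12]}' | sed -n '2p;4p'
python3 -c "
from h import *
p,R,y=tool();s=manip.get_state();print(p,R.T@s['contact_force'],R.T@s['moment'])"
```

```text
position: [0.5832, -0.1168, 0.0603]
contact_force: [-0.2, -0.7, -1.9]
[ 0.58321648 -0.11684114  0.06030759] [-0.61540197  0.39397823  1.88408769] [0.04055745 0.01255545 0.00075123]
```

```bash

python3 -m crank '{"translation":[[1,0,0],[0,0,0]],"roll":[0,0],"fingers":[0.12,0.12]}' | sed -n '2p;4p'
python3 -c "
from h import *
p,R,y=tool();s=manip.get_state();print(p,R.T@s['contact_force'],R.T@s['moment'])"
```

```text
position: [0.584, -0.1162, 0.0603]
contact_force: [0.1, 0.2, -2.6]
[ 0.58403833 -0.11621378  0.06033385] [ 0.19884643 -0.1524498   2.58484447] [-0.03193256  0.01715823 -0.01572524]
```

```bash

python3 -m crank '{"translation":[[1,0,0],[0,0,0]],"roll":[0,0],"fingers":[0.12,0.12]}' | sed -n '2p;4p'
python3 -m crank '{"translation":[[1,0,0],[0,0,0]],"roll":[0,0],"fingers":[0.12,0.12]}' | sed -n '2p;4p'
```

```text
position: [0.5848, -0.1156, 0.0603]
contact_force: [-0.4, 0.3, -1.9]
position: [0.5856, -0.1149, 0.0603]
contact_force: [0.4, -0.4, -2.8]
```

```bash

python3 -m crank '{"translation":[[1,0,0],[0,0,0]],"roll":[0,0],"fingers":[0.12,0.12]}' | sed -n '2p;4p'
python3 -c "
from h import *
p,R,y=tool();s=manip.get_state();print(p,R.T@s['contact_force'],R.T@s['moment'])"
```

```text
position: [0.5858, -0.1148, 0.0603]
contact_force: [-2.5, -2.7, -1.9]
[ 0.58578291 -0.11476548  0.06030616] [-3.64551919  0.50984973  1.94088887] [-0.07985689 -0.30089085 -0.00659446]
```

The tube touched the collar at a centre distance of about 136 mm, so I'll press a little more.

```bash

python3 -m crank '{"translation":[[1,0,0],[0,0,0],[0,0,0]],"roll":[0,0,0],"fingers":[0.12,0.12,0.12]}' | sed -n '2p;4p'
python3 -c "
from h import *
p,R,y=tool();s=manip.get_state();print(p,R.T@s['contact_force'],R.T@s['moment'])"
```

```text
position: [0.5858, -0.1147, 0.0603]
contact_force: [-4.9, -5.4, -0.3]
[ 0.58581078 -0.11471958  0.06030347] [-7.20922714  1.04399792  0.37062777] [-0.05287565 -0.74882493 -0.03174922]
```

That gave 7 N at the collar for over 0.2 s. I'll back off 5 mm and start the throw along the arc (r≈141 mm). Each row is a shift of (0.2, −7) mm and a roll of 0.05.

```bash
cat > st.py <<'E'
from h import *
p,R,y=tool();s=manip.get_state();P=np.array([.6923,-.0306]);v=P-p[:2];r=np.linalg.norm(v)
print("r",round(r*1000,1),"dir",round(np.degrees(np.arctan2(v[1],v[0])),2),"yaw",round(np.degrees(y),2),"z",p[2].round(4),"Ftool",(R.T@s['contact_force']).round(1),"M",(R.T@s['moment']).round(2),s['gripper_force'],s['width'],s['clock'])
E
python3 st.py
python3 -m crank '{"translation":[[-3,0,0],[-3,0,0],[0.2,-7,0],[0.2,-7,0],[0.2,-7,0],[0.2,-7,0],[0,0,0]],"roll":[0,0,0.05,0.05,0.05,0.05,0],"fingers":[0.12,0.12,0.12,0.12,0.12,0.12,0.12]}' | sed -n '2p;4p'
python3 st.py
```

```text
r 135.7 dir 38.31 yaw 39.21 z 0.0603 Ftool [-7.2  1.   0.4] M [-0.05 -0.75 -0.03] 81.29119366407394 0.027739649673403453 11.8
position: [0.5668, -0.0934, 0.0604]
contact_force: [-0.4, 0.4, -2.0]
r 140.4 dir 26.59 yaw 27.74 z 0.0604 Ftool [-0.2 -0.5  2. ] M [-0.02 -0.01 -0.05] 80.99562227725983 0.02776178379873763 12.5
```

```bash

python3 -m crank '{"translation":[[0.2,-7,0],[0.2,-7,0],[0.2,-7,0],[0.2,-7,0],[0,0,0]],"roll":[0.05,0.05,0.05,0.05,0],"fingers":[0.12,0.12,0.12,0.12,0.12]}' | sed -n '4p'
python3 st.py
python3 -m crank '{"translation":[[0.2,-7,0],[0.2,-7,0],[0,0,0]],"roll":[0.05,0.05,0],"fingers":[0.12,0.12,0.12]}' | sed -n '4p'
python3 st.py
```

```text
contact_force: [0.0, 0.2, -1.9]
r 140.4 dir 15.34 yaw 16.35 z 0.0604 Ftool [ 0.1 -0.2  1.9] M [-0.04  0.02 -0.  ] 80.99533975124359 0.02751234747429712 13.0
contact_force: [0.3, -3.6, -2.2]
r 140.3 dir 10.24 yaw 10.67 z 0.0605 Ftool [-0.4  3.6  2.2] M [-0.59 -0.06  0.08] 80.90918004512787 0.02747466006668465 13.3
```

```bash

python3 -m crank '{"translation":[[0.2,-7,0],[0.2,-7,0],[0,0,0]],"roll":[0.05,0.05,0],"fingers":[0.12,0.12,0.12]}' | sed -n '4p'
python3 st.py
python3 -m crank '{"translation":[[0.2,-7,0],[0.2,-7,0],[0,0,0]],"roll":[0.05,0.05,0],"fingers":[0.12,0.12,0.12]}' | sed -n '4p'
python3 st.py
```

```text
contact_force: [0.1, -4.9, -1.7]
r 140.5 dir 4.55 yaw 4.95 z 0.0605 Ftool [-0.3  4.8  1.7] M [-0.78 -0.05  0.11] 80.95074892044067 0.027671142724084587 13.6
contact_force: [1.2, -4.1, -2.2]
r 140.7 dir -1.28 yaw -0.77 z 0.0605 Ftool [1.3 4.1 2.2] M [-0.73  0.04  0.13] 81.04888468980789 0.02757282146895727 13.9
```

```bash

python3 -m crank '{"translation":[[0.2,-7,0],[0.2,-7,0],[0,0,0]],"roll":[0.05,0.05,0],"fingers":[0.12,0.12,0.12]}' | sed -n '4p'
python3 st.py
python3 -m crank '{"translation":[[0.1,-4.2,0],[0.1,-4.2,0],[0,0,0]],"roll":[0.03,0.03,0],"fingers":[0.12,0.12,0.12]}' | sed -n '4p'
python3 st.py
```

```text
contact_force: [1.4, -3.1, -0.7]
r 140.9 dir -7.21 yaw -6.51 z 0.0604 Ftool [1.8 3.  0.7] M [-0.48  0.12  0.09] 81.11339807510376 0.027542937192136376 14.2
contact_force: [0.0, -3.0, -0.7]
r 140.9 dir -10.63 yaw -9.95 z 0.0604 Ftool [0.6 3.  0.7] M [-0.45  0.19  0.03] 81.127490401268 0.027497489239504732 14.5
```

Dead point should be near yaw −17°. I'll continue in smaller steps.

```bash

python3 -m crank '{"translation":[[0.1,-4.2,0],[0.1,-4.2,0],[0,0,0]],"roll":[0.03,0.03,0],"fingers":[0.12,0.12,0.12]}' | sed -n '4p'
python3 st.py
python3 -m crank '{"translation":[[0.1,-4.2,0],[0,-2.8,0],[0,0,0],[0,0,0]],"roll":[0.03,0.02,0,0],"fingers":[0.12,0.12,0.12,0.12]}' | sed -n '4p'
python3 st.py
```

```text
contact_force: [0.9, -2.1, -2.1]
r 141.1 dir -14.21 yaw -13.41 z 0.0604 Ftool [1.3 1.8 2.1] M [-0.25  0.09  0.01] 81.122986972332 0.028006158632140184 14.8
contact_force: [-0.1, 0.0, -1.9]
r 141.9 dir -17.09 yaw -16.35 z 0.0601 Ftool [-0.1 -0.   1.9] M [-0.   -0.05 -0.06] 81.06313705444336 0.02777942136671075 15.2
```

```bash

python3 -m crank '{"translation":[[0,-2.8,0],[0,0,0]],"roll":[0.02,0],"fingers":[0.12,0.12]}' | sed -n '4p'
python3 st.py
python3 -m crank '{"translation":[[0,-2.8,0],[0,0,0]],"roll":[0.02,0],"fingers":[0.12,0.12]}' | sed -n '4p'
python3 st.py
```

```text
contact_force: [-0.4, -1.4, -3.0]
r 141.9 dir -18.16 yaw -17.55 z 0.0601 Ftool [0.  1.4 3. ] M [-0.15  0.06  0.04] 81.003158390522 0.027991487069352033 15.4
contact_force: [-0.4, -0.3, -1.8]
r 141.8 dir -19.35 yaw -18.72 z 0.0602 Ftool [-0.2  0.4  1.8] M [-0.11 -0.04 -0.03] 81.02309614419937 0.027453313852017797 15.6
```

```bash

python3 -m crank '{"translation":[[0,-2.8,0],[0,0,0]],"roll":[0.02,0],"fingers":[0.12,0.12]}' | sed -n '4p'
python3 st.py
python3 -m crank '{"translation":[[0,-2,0],[0,0,0]],"roll":[0.014,0],"fingers":[0.12,0.12]}' | sed -n '4p'
python3 st.py
```

```text
contact_force: [0.7, 0.3, -1.9]
r 141.5 dir -20.55 yaw -19.86 z 0.0603 Ftool [ 0.6 -0.5  1.9] M [0.03 0.01 0.07] 80.9685006737709 0.02750142465393288 15.8
contact_force: [0.1, -0.0, -2.5]
r 141.3 dir -21.32 yaw -20.66 z 0.0604 Ftool [0.1 0.  2.5] M [ 0.01 -0.06  0.02] 80.96858203411102 0.02745535511507497 16.0
```

```bash

python3 -m crank '{"translation":[[0,-2,0],[0,0,0]],"roll":[0.014,0],"fingers":[0.12,0.12]}' | sed -n '4p'
python3 st.py
python3 -m crank '{"translation":[[0,-2,0],[0,0,0]],"roll":[0.014,0],"fingers":[0.12,0.12]}' | sed -n '4p'
python3 st.py
```

```text
contact_force: [0.8, 1.5, -1.9]
r 141.4 dir -22.15 yaw -21.47 z 0.0604 Ftool [ 0.2 -1.7  1.9] M [ 0.18  0.03 -0.05] 81.01413577795029 0.027604461585402647 16.2
contact_force: [0.6, 1.6, -2.1]
r 141.4 dir -23.03 yaw -22.27 z 0.0604 Ftool [-0.1 -1.8  2.1] M [0.3  0.05 0.01] 80.98879784345627 0.027742268500043687 16.4
```

```bash

python3 -m crank '{"translation":[[0,-2,0],[0,0,0]],"roll":[0.014,0],"fingers":[0.12,0.12]}' | sed -n '4p'
python3 st.py
```

```text
contact_force: [0.7, 2.1, -1.3]
r 141.4 dir -23.8 yaw -23.07 z 0.0604 Ftool [-0.2 -2.2  1.3] M [ 0.38  0.03 -0.04] 80.97362369298935 0.02735961784791433 16.6
```

The handle is past the dead point and now pulls the tube along. I'll keep following it to the stop.

```bash

for i in 1 2; do python3 -m crank '{"translation":[[0,-2,0],[0,0,0]],"roll":[0.014,0],"fingers":[0.12,0.12]}' | sed -n '4p'
python3 st.py; done
```

```text
contact_force: [0.7, 1.9, -2.5]
r 141.4 dir -24.57 yaw -23.87 z 0.0604 Ftool [-0.1 -2.1  2.5] M [ 0.39  0.11 -0.05] 80.95967710018158 0.02755571470386085 16.8
contact_force: [2.1, 2.0, -2.6]
r 141.4 dir -25.37 yaw -24.67 z 0.0604 Ftool [ 1.  -2.7  2.6] M [ 0.44  0.12 -0.  ] 80.9488382935524 0.027594264393872563 17.0
```

```bash

for i in 1 2; do python3 -m crank '{"translation":[[0,-2,0],[0,0,0]],"roll":[0.014,0],"fingers":[0.12,0.12]}' | sed -n '4p'
python3 st.py; done
```

```text
contact_force: [1.5, 1.5, -1.5]
r 141.7 dir -26.01 yaw -25.46 z 0.0603 Ftool [ 0.7 -2.   1.5] M [0.32 0.12 0.01] 80.94758927822113 0.027475026465696814 17.2
contact_force: [-0.0, -1.0, -1.5]
r 142.3 dir -26.67 yaw -26.26 z 0.0601 Ftool [0.4 0.9 1.5] M [ 0.   -0.03  0.03] 80.95876425504684 0.02755805639108238 17.4
```

```bash

for i in 1 2; do python3 -m crank '{"translation":[[0,-1,0],[0,0,0]],"roll":[0,0],"fingers":[0.12,0.12]}' | sed -n '4p'
python3 st.py; done
```

```text
contact_force: [-0.9, 0.5, -2.0]
r 142.0 dir -27.16 yaw -26.25 z 0.0602 Ftool [-1. -0.  2.] M [0.03 0.01 0.05] 80.96161007881165 0.02768555475272457 17.6
contact_force: [0.2, -0.6, -1.6]
r 141.8 dir -27.63 yaw -26.25 z 0.0603 Ftool [0.4 0.4 1.6] M [0.03 0.01 0.01] 80.96128642559052 0.027752293550544753 17.8
```

```bash

for i in 1 2; do python3 -m crank '{"translation":[[0,-1,0],[0,0,0]],"roll":[0,0],"fingers":[0.12,0.12]}' | sed -n '4p'
python3 st.py; done
```

```text
contact_force: [-1.4, -2.0, -1.6]
r 141.8 dir -27.85 yaw -26.25 z 0.0602 Ftool [-0.3  2.4  1.6] M [-0.28  0.09  0.12] 81.03490054607391 0.027719931593920367 18.0
contact_force: [-2.7, -5.4, -1.9]
r 141.8 dir -27.95 yaw -26.26 z 0.0602 Ftool [-0.   6.1  1.9] M [-0.84  0.13  0.37] 81.1640202999115 0.027638790039915952 18.2
```

The stop is felt at 6 N, but the moment shows contact near the collar end, so the tube lags slightly in yaw. I'll roll a little and keep pressing, so that the tube's centre leads the handle.

```bash

python3 -m crank '{"translation":[[0,0,0],[0,0,0]],"roll":[0.02,0],"fingers":[0.12,0.12]}' | sed -n '4p'
python3 st.py
```

```text
contact_force: [0.1, -3.3, -1.9]
r 141.7 dir -28.22 yaw -27.4 z 0.0603 Ftool [1.6 2.8 1.9] M [-0.66  0.22  0.07] 81.02015018463135 0.027439058265436137 18.4
```

```bash

python3 -m crank '{"translation":[[0,-1,0],[0,0,0]],"roll":[0,0],"fingers":[0.12,0.12]}' | sed -n '4p'
python3 st.py
```

```text
contact_force: [-1.7, -7.3, -0.9]
r 141.7 dir -28.26 yaw -27.34 z 0.0602 Ftool [1.8 7.3 1. ] M [-1.19  0.25  0.16] 81.11242443323135 0.027554122451701014 18.6
```

```bash

python3 -m crank '{"translation":[[0,-0.6,0],[0,0,0],[0,0,0],[0,0,0]],"roll":[0.005,0,0,0],"fingers":[0.12,0.12,0.12,0.12]}' | sed -n '4p'
python3 st.py
```

```text
contact_force: [-2.7, -8.2, -2.1]
r 141.7 dir -28.31 yaw -27.62 z 0.0602 Ftool [1.4 8.5 2.1] M [-1.38  0.36  0.16] 81.13679230213165 0.027468185743884682 19.0
```

That held 8.5 N on the stop for 0.4 s. I'll relieve the pressure, then slide the tube off.

```bash

python3 -m crank '{"translation":[[0,2,0],[0,1.5,0],[-3,0,0],[0,0,0]],"roll":[0,0,0,0],"fingers":[0.12,0.12,0.12,0.12]}' | sed -n '4p'
python3 st.py
python3 -m crank '{"translation":[[-5,0,0],[-5,0,0],[-5,0,0],[0,0,0]],"roll":[0,0,0,0],"fingers":[0.12,0.12,0.12,0.12]}' | sed -n '4p'
python3 st.py
```

```text
contact_force: [0.0, 0.7, -2.2]
r 145.6 dir -27.86 yaw -27.68 z 0.0603 Ftool [-0.3 -0.6  2.2] M [ 0.01 -0.05  0.03] 80.99171608686447 0.027711525130859567 19.4
contact_force: [0.5, -0.9, -2.7]
r 161.1 dir -27.64 yaw -27.66 z 0.0603 Ftool [0.8 0.5 2.7] M [ 0.   -0.04 -0.06] 80.98964273929596 0.02792759799749951 19.8
```

```bash

python3 -m crank '{"translation":[[-8,0,0],[-8,0,0],[-8,0,0],[-8,0,0],[0,0,0]],"roll":[0,0,0,0,0],"fingers":[0.12,0.12,0.12,0.12,0.12]}' | sed -n '4p'
python3 st.py
python3 -m crank '{"translation":[[-9,0,0],[-9,0,0],[-9,0,0],[-9,0,0],[-9,0,0],[-9,0,0],[-9,0,0],[0,0,0]],"roll":[0,0,0,0,0,0,0,0],"fingers":[0.12,0.12,0.12,0.12,0.12,0.12,0.12,0.12]}' | sed -n '4p'
python3 st.py
```

```text
contact_force: [-0.9, -0.3, -3.0]
r 193.7 dir -27.59 yaw -27.65 z 0.0602 Ftool [-0.6  0.7  3. ] M [ 0.02 -0.05 -0.04] 80.98974645137787 0.02744379411097074 20.3
contact_force: [-0.3, 0.5, -3.3]
r 256.7 dir -27.59 yaw -27.64 z 0.0602 Ftool [-0.4 -0.3  3.3] M [-0.01 -0.06  0.03] 80.99964827299118 0.027646276754646808 21.1
```

```bash

python3 -m crank '{"translation":[[0,0,-30],[0,0,-40],[0,0,0],[0,0,0],[0,0,0],[0,0,0],[0,0,0],[0,0,0]],"roll":[0,0,-0.13,-0.13,-0.13,-0.132,0,0],"fingers":[0.12,0.12,0.12,0.12,0.12,0.12,0.12,0.12]}' | sed -n '2p;4p'
python3 -c "
from h import *
plan((.468,-.352,.13),2.4)"
```

```text
position: [0.4668, 0.0877, 0.1303]
contact_force: [0.5, -0.1, -1.1]
now [0.4668 0.0877 0.1303] yaw 2.06 shift tool mm [-1.470e+01  4.395e+02  4.000e-01] roll -0.006
```

```bash

python3 -m crank '{"translation":[[-1.5,40,0],[-1.5,40,0],[-1.5,40,0],[-1.5,40,0],[-1.5,40,0],[-1.5,40,0],[-1.5,40,0],[0,0,0]],"roll":[-0.006,0,0,0,0,0,0,0],"fingers":[0.12,0.12,0.12,0.12,0.12,0.12,0.12,0.12]}' | sed -n '2p;4p'
python3 -m crank '{"translation":[[0,40,0],[0,40,0],[0,40,0],[0,0,0],[0,0,0]],"roll":[0,0,0,0,0],"fingers":[0.12,0.12,0.12,0.12,0.12]}' | sed -n '2p;4p'
python3 -c "
from h import *
plan((.468,-.352,.013),2.4)"
```

```text
position: [0.4696, -0.1979, 0.1305]
contact_force: [-0.0, -0.0, -2.3]
position: [0.4736, -0.3123, 0.1298]
contact_force: [-0.2, 0.2, -1.6]
now [ 0.4736 -0.3123  0.1298] yaw 2.4 shift tool mm [ -7.1  39.6 116.8] roll -0.0
```

```bash

python3 -m crank '{"translation":[[-4,20,0],[-3,20,0],[0,0,35],[0,0,35],[0,0,30],[0,0,0],[0,0,0]],"roll":[0,0,0,0,0,0,0],"fingers":[0.12,0.12,0.12,0.12,0.12,0.12,0.12]}' | sed -n '2p;4p'
python3 -c "
from h import *
plan((.468,-.352,.011),2.4)"
```

```text
position: [0.4688, -0.3523, 0.0305]
contact_force: [0.9, -0.7, -1.8]
now [ 0.4688 -0.3523  0.0305] yaw 2.57 shift tool mm [-0.7 -0.3 19.5] roll 0.003
```

```bash

python3 -m crank '{"translation":[[0,0,6],[0,0,6],[0,0,5],[0,0,2],[0,0,0],[0,0,0]],"roll":[0,0,0,0,0,0],"fingers":[0.12,0.12,0.12,0.12,0.12,0.12]}' | sed -n '2p;4p'
python3 -m crank '{"translation":[[0,0,0.7],[0,0,0.5],[0,0,0]],"roll":[0,0,0],"fingers":[0.12,0.12,0.12]}' | sed -n '2p;4p'
```

```text
position: [0.4687, -0.3527, 0.0115]
contact_force: [0.0, -0.6, -2.3]
position: [0.4686, -0.3526, 0.0101]
contact_force: [-0.6, 0.3, -2.2]
```

```bash

python3 -m crank '{"translation":[[0,0,0.6],[0,0,0],[0,0,0],[0,0,0],[0,0,0],[0,0,0],[0,0,0],[0,0,0]],"roll":[0,0,0,0,0,0,0,0],"fingers":[0.12,0.12,0.62,0.62,0.62,0.62,0.62,0.62]}' | sed -n '2p;4,6p'
python3 -m crank '{"translation":[[0,0,0],[0,0,-10],[0,0,-20],[0,0,-40],[0,0,-50],[0,0,-50],[-20,0,-20],[0,0,0]],"roll":[0,0,0,0,0,0,0,0],"fingers":[0.62,0.62,0.62,0.62,0.62,0.62,0.62,0.62]}' | sed -n '2p;4,6p'
python3 - <<'E'
from h import *
a=cv2.resize(get_image("top")[120:290,200:460],None,fx=3,fy=3,interpolation=cv2.INTER_CUBIC)
cv2.imwrite("pics/end.png",a)
E
```

```text
position: [0.4686, -0.3526, 0.0096]
contact_force: [-0.2, -0.3, 0.9]
width: 0.0531
gripper_force: 0.0
position: [0.4487, -0.3549, 0.2046]
contact_force: [1.2, 0.6, -0.5]
width: 0.0529
gripper_force: 0.0
```

View pics/end.png

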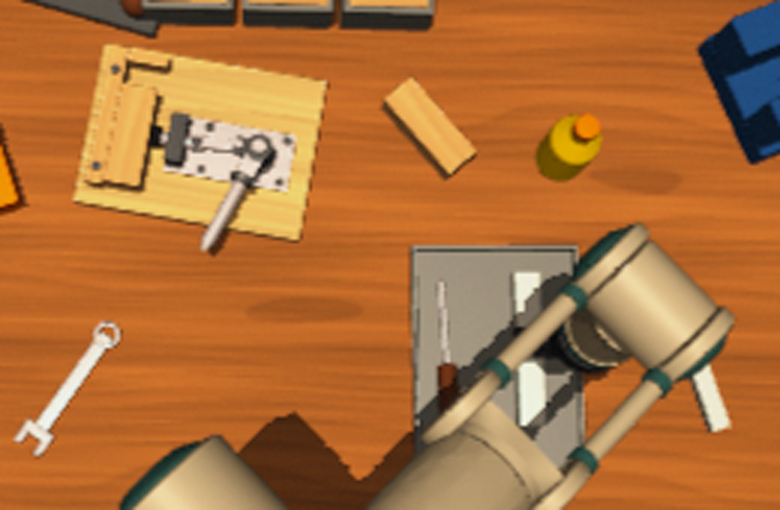

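The top view shows the handle locked, with its tip at (208,245), and the blank at (130,135) against the fence. The tube lies flat in the tray at (528,350) and the bystanders look unmoved.

```bash
python3 -c "
from rig import manip
print(manip.sign_off())"
```

```text
the job is handed in; nothing more can be done
None
```

I handed the job in without a verdict coming back: the tube met the collar at about 7 N and pressed the handle on its stop at about 8.5 N; the last picture shows the blank against the fence, the tube in the tray and nothing else visibly moved.

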